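Mix the blood tubes by exactly three inversions

TASK

The tubes in the hand-cranked tube mixer need exactly three inversions. First fit the loose guard plate over the mixer's two pins so that it lies flush on the drum box; then, with the guard on, turn the crank clockwise (seen from above) up to the index tab and from there exactly three full turns more, without running past and turning back, and leave the crank arm pointing at the index tab. Leave the amber bottle and the timer where they stand.

Things in the scene. Friction and masses are not known exactly. Their poses are not given: they have to be found in the camera images.
- mixer: hand-cranked tube mixer, fixed: a steel base plate 150 x 310 x 8 mm (x, y, z) with a white open drum box (110 x 140 mm in x, y, rim at 115 mm height, centred at y = +75 mm, tubes inside) and a round grey gearbox (144 mm diameter, top at 114 mm height, centred at y = -70 mm) with a crank on top. Origin: centre of the base's underside, on the table; at yaw 0 x points away from the robot
- seat (a point): centre of the drum box's flat rim, 115 mm above the table, axes as the mixer's; a fitted guard plate has its origin here
- pin_left (a point): tip of the locating pin at the +y end of the drum box: steel, 8 mm diameter, stands 16 mm above the rim, its last 6 mm tapering to 3 mm; 57 mm from the seat along +y
- pin_right (a point): tip of the other, equal pin, 57 mm from the seat along -y
- guard: the loose guard plate, bare steel, 110 x 140 x 6 mm (x, y, z), 0.3 kg, with two 11 mm through holes on its y axis, 57 mm either side of the centre; it fits either way round (half a turn apart). Origin: centre of its underside, z up; it starts flat on the table. Seated, its underside lies on the rim
- guard_handle (a point): centre of the guard plate's bar handle, 38 mm above the plate's underside: a steel bar 14 mm wide (x), 70 mm long (y), 14 mm high, on two round posts at y = -25 and +25 mm, with 25 mm of free space between the bar and the plate
- crank_axis (a point): point on the crank's vertical turning axis, at the foot of the crank, 120 mm above the table, axes as the mixer's; the crank arm reaches up to 132 mm above the table
- crank_grip (a point): centre of the crank's upright black grip at the height to take it, 165 mm above the table, 55 mm from the turning axis; the grip is a cylinder 22 mm in diameter, from 131 to 187 mm above the table, that revolves freely on its own axis, so it can be led round the circle without turning the gripper
- index_tab (a point): outer top end of the index tab, a small steel block 8 mm wide that sticks out radially from the gearbox's edge at the mixer's -x side (towards the robot), its end 93 mm from the crank axis; the crank arm points along it when the joint is at a whole turn
- crank (a joint): crank angle in rad, growing clockwise seen from above: 0 when the arm first points at the index tab (grip at the mixer's -x of the axis), 6.283 more per turn, 18.85 after three. The grip lies at the angle pi minus this value, from the mixer's +x towards +y. Starts between -2.4 and -0.7; stop at -2.9, none ahead; needs about 3 N at the grip and stays where left
- amber_bottle: bystander: amber glass bottle with a black cap, 46 mm diameter, 98 mm high; origin centre of its underside
- bench_timer: bystander: white bench timer with a black knob, 66 x 66 x 44 mm; origin centre of its underside

How it is judged:
By the outcome, as a careful person would: the job done as asked, in the order asked, and still so for the second after the job is handed in, with the robot touching nothing.
It also fails if it takes over 72 s, if anything falls off the work surface, if the arm or the gripper's body presses on something with over 40 N, if the wrist force passes 120 N, or if a joint passes its speed limit or range.

ROBOT

A 6-joint arm with a two-finger parallel gripper is mounted at the origin on a cart in front of the work surface, level with it; the furniture and walls round the work are solid. World frame = base frame: x ahead of the robot, y to its left, z up, the work surface at z = 0. Lengths are in m, angles in rad, forces in N, time in s.
With the tool pointing down it reaches from about 0.325 to 0.75 m from the base axis. Payload 7.6 kg.
Tool frame: the origin (TCP) lies between the finger pads; the fingertips stand 25 mm ahead of it and the grasp point (between the pads) lies 6 mm ahead of it; z points along the fingers, y is the line along which they close (so a half turn about z gives the same grasp; the last joint's range is limited). The gripper opens to 85 mm and grips with 20 to 120 N. Pads are 22 mm wide; open, the fingers measure 114 mm over their backs; the gripper's body (76 mm by 85 mm) begins 54 mm behind the grasp point. The pads swing forward as they close: fully open they stand 13 mm farther back than shut.
Start: joints at [1.171, 0.052, 1.401, -0, 1.689, -0.07], TCP at [0.17, 0.497, 0.222] pointing down, gripper open.
Joint ranges: [-2.9, 2.9], [-0.91, 2.17], [0.12, 2.37], [-1.06, 4.2], [0.26, 2.73], [-2.93, 2.93]. Speed limits (rad/s): [2.57, 2.57, 3.01, 3.14, 3.14, 3.14].

INTERFACE

Orientations are given as a unit quaternion [x, y, z, w].
In Python, from rig import arm gives the robot as it stands.
- The arm moves only by the tool step_arm, never from a script. Its argument "motion" is text: rows parted by semicolons, each of 7 numbers parted by spaces: the shift along the tool's x, y, z as a fraction of full scale, then the turn, a rotation vector about the tool's x, y, z as a fraction of full scale, then the finger opening in mm, from 0 to 85.4. A call has 1 to 5 rows; each row shifts and turns the commanded pose from where the row before left it, along the tool's axes as they then stand; what a row does not reach is not made up. Full scale, the value 1, is 0.4 m for a shift and pi rad for a turn. A row lasts 1/12 s, in which the tool goes at most 41.7 mm and 7.16 degrees, less where a joint would pass 70% of its speed; a pose out of reach is approached as far as the arm can. A call with a number of a shift or a turn outside -1 to 1 is refused whole. A call with a gripper value outside its range is refused whole. The fingers move at their own pace and stop on an object; the grip force is fixed at half the most. Time passes only in rows, so rows that do not move let the fingers close. It gives the time, the measured TCP pose, the force, the opening and the grip force at its end, in the units of the state.
- arm.sense(): the state, without advancing time (a new reading comes with each control period).
- arm.snapshot(name): name is "scene" or "side" or "wrist"; returns a dict with "frame" (480x640x3 uint8, blue, green, red), "z_map" (480x640 float32, m along the optical axis (not along the pixel's ray), 0 where there is no reading), "fov_y" (degrees; the focal length in pixels is half the picture's height over the tangent of half this angle, whatever the lens; pixels are square), "cx", "cy" (the principal point, pixels), "k1" (the pictures are not rectified: a ray, as slopes to the right and down, at radius r is drawn at 1 + k1 r^2 times it, then the intrinsics apply), "extrinsics" (4x4, takes a point from camera to world coordinates); the wrist camera has in their place "tool_from_camera" (4x4, takes a point from camera to tool coordinates, whose origin is the TCP and whose axes are the flange's). Camera axes: x right, y down, z forward; pixel columns grow to the right and rows downward; lengths in m; the calibration is good to about 2 mm. A picture is of the moment at which its call begins: read the wrist's pose just before it.
- arm.close_job(): hands the job in; it is judged then, once.
The state is a dict: "time_s": time; "joint_pos": joint angles; "joint_velocities": joint speeds; "tau": joint torques, N m; "eef_pos": TCP position; "tcp_rot": TCP orientation; "contact_force": force on the tool from outside, world axes, zero at the start; "moment": the same for the moment, N m; "finger_gap": finger opening in m; "grasp_force": force on a finger pad.
Only numpy, scipy, OpenCV 4.12 (cv2) and the standard library are available. Lean on these libraries where they do the work, as an engineer would, in place of code of your own. Each camera call takes 0.05 s, during which the arm holds its last target. There are 200 camera calls.

## Working session

There is one attempt and no reset: what is moved stays moved. The work goes in short steps, Python scripts to look and compute and a tool call to move; the robot and the scene stay as the last step left them, time stands still between calls to the robot, and variables do not carry over. Pictures are saved under pics/ and viewed, at most 10 in all, crops included, and the job is handed in when it is done.

Besides the shell and the picture viewer there is one more tool, called after "Request:" as a command line: name --argument value ..., lists and objects as JSON in quotes. step_arm: Moves the arm, as the interface text tells. Shift numbers are shares of 0.4 m and turn numbers shares of pi rad, none past 1 either way. Its arguments: {"type":"object","properties":{"motion":{"type":"string"}},"required":["motion"]}

```bash
mkdir -p pics; ls; cat > h.py <<'E'
import numpy as np, cv2
from rig import arm
def ray(s,uv,T):
    f=240/np.tan(np.radians(s['fov_y'])/2)
    d=np.array([(uv[0]-s['cx'])/f,(uv[1]-s['cy'])/f]); u=d.copy()
    for _ in range(20): u=d/(1+s['k1']*(u@u))
    return T[:3,3], T[:3,:3]@np.array([u[0],u[1],1.])
def on_z(s,uv,z,T=None):
    T=s['extrinsics'] if T is None else T
    o,d=ray(s,uv,T); return o+d*(z-o[2])/d[2]
def at_depth(s,uv,T=None):
    T=s['extrinsics'] if T is None else T
    o,d=ray(s,uv,T); return o+d*s['z_map'][int(uv[1]),int(uv[0])]
def cloud(s,T=None):
    T=s['extrinsics'] if T is None else T
    f=240/np.tan(np.radians(s['fov_y'])/2)
    v,u=np.mgrid[:480,:640]
    d=np.stack([(u-s['cx'])/f,(v-s['cy'])/f],-1); w=d.copy()
    for _ in range(20): w=d/(1+s['k1']*(w**2).sum(-1,keepdims=True))
    p=np.concatenate([w,np.ones((480,640,1))],-1)*s['z_map'][...,None]
    P=p@T[:3,:3].T+T[:3,3]; P[s['z_map']==0]=np.nan
    return P
def wristT(s,st):
    from scipy.spatial.transform import Rotation as R
    T=np.eye(4);T[:3,:3]=R.from_quat(st['tcp_rot']).as_matrix();T[:3,3]=st['eef_pos']
    return T@s['tool_from_camera']
E
python3 - <<'E'
from h import *
st=arm.sense(); print(st)
for n in('scene','side'):
    s=arm.snapshot(n); cv2.imwrite(f'pics/{n}0.png',s['frame']); print(n,s['extrinsics'].round(3).tolist(),s['fov_y'],s['cx'],s['cy'],s['k1'])
    np.save(n+'.npy',s,allow_pickle=True)
E
```

```text
pics
{'time_s': 0.0, 'joint_pos': array([ 1.17070109e+00,  5.27927869e-02,  1.40176327e+00, -1.78682005e-05,
        1.68861310e+00, -7.03038115e-02]), 'joint_velocities': array([-7.58447333e-05, -5.27393129e-04, -1.86088318e-04, -6.43859583e-04,
        5.97474680e-04,  1.37023647e-03]), 'tau': array([-2.11062150e-03, -3.81659639e+01, -3.60191095e+01, -2.05744291e-04,
        6.16690319e-03, -2.65153710e-05]), 'eef_pos': array([0.16987413, 0.49640561, 0.22107601]), 'tcp_rot': array([ 1.64150437e-01,  9.86435002e-01, -7.68613869e-04, -1.75062335e-04]), 'contact_force': array([-0.57138646,  0.7207025 ,  0.58346186]), 'moment': array([ 0.02717181, -0.02276708,  0.03526333]), 'grasp_force': 0.0, 'finger_gap': 0.08577377524070787}
scene [[0.686, -0.475, 0.551, -0.325], [-0.728, -0.448, 0.519, -0.809], [0.001, -0.757, -0.653, 1.084], [0.0, 0.0, 0.0, 1.0]] 46.02043515096524 314.41991718610313 236.82441233151732 0.024932969763495853
side [[-0.896, -0.236, 0.376, -0.135], [-0.444, 0.457, -0.771, 1.21], [0.01, -0.858, -0.514, 0.935], [0.0, 0.0, 0.0, 1.0]] 48.793642363825484 323.6687866530066 249.75172330957042 -0.09212954551170702
```

View pics/scene0.png

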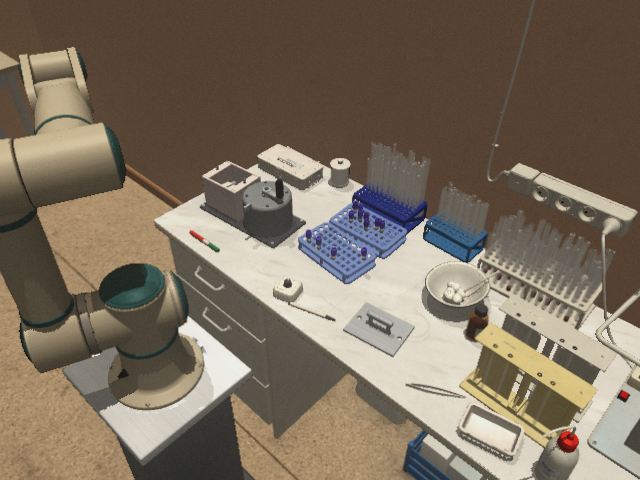

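View pics/side0.png

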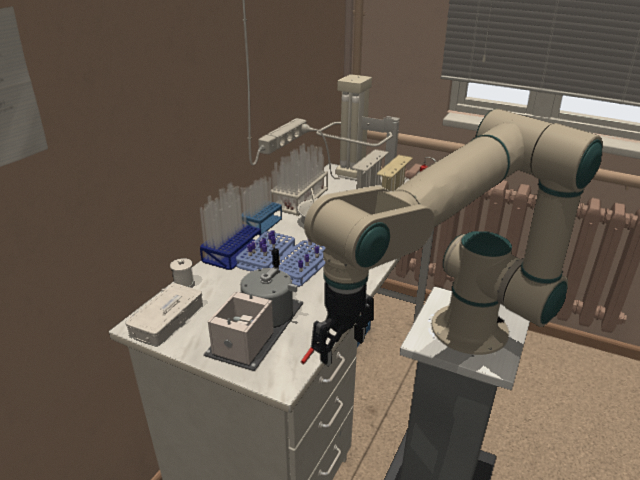

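The scene view shows the guard at about (379,328) with its handle at (380,322), the timer at (288,290) and the amber bottle at (478,322). The drum box is at (232,187), the gearbox at (268,210) and the grip at (279,190).

```bash
python3 - <<'E'
from h import *
def rect(P,n,extra=''):
    p=P[:,:2].astype(np.float32); r=cv2.minAreaRect(p*1000); print(n,len(p),np.round(r[0],1),np.round(r[1],1),round(r[2],1),'z',np.round(np.median(P[:,2]),4))
for n in('scene','side'):
    s=np.load(n+'.npy',allow_pickle=True).item(); P=cloud(s); V=P.reshape(-1,3)
    V=V[~np.isnan(V[:,0])]
    def box(c,r,z0,z1): return V[(np.hypot(V[:,0]-c[0],V[:,1]-c[1])<r)&(V[:,2]>z0)&(V[:,2]<z1)]
    if n=='scene':
        g=at_depth(s,(400,340)); print('guard',g, 'bar',at_depth(s,(380,322)),'timer',at_depth(s,(288,285)),'bottle',at_depth(s,(480,312)))
        c=at_depth(s,(380,322))
        rect(box(c,.12,.003,.012),'plate'); rect(box(c,.1,.038,.055),'bar')
        m=at_depth(s,(265,200)); print('gear',m); grip=at_depth(s,(279,190)); print('grip',grip)
    rect(box(m,.3,.105,.122),'tops')
    rect(box(grip,.05,.14,.18),'gripcyl');b=box(grip,.05,.14,.2);print(b.mean(0),b[:,2].max())
    G=box(m,.09,.11,.12); rect(G,'geartop')
    rect(box(m,.3,.004,.012),'base')
E
```

```text
guard [ 0.45374287 -0.36038053  0.00091005] bar [ 0.44220423 -0.30510496  0.03244955] timer [ 0.37360274 -0.0576006   0.03744322] bottle [ 0.57998762 -0.48423634  0.09460352]
plate 2485 [ 442.5 -303.9] [238.  231.9] 17.2 z 0.0062
bar 157 [ 444.5 -301.2] [16.2 69.4] 10.8 z 0.0451
gear [0.51454426 0.17474134 0.11394001]
grip [0.53174773 0.1326004  0.16092172]
tops 1653 [514.  262.5] [162.7 291.8] 7.9 z 0.1141
gripcyl 85 [534.6 132.6] [17.1 22. ] 59.1 z 0.1596
[0.5335643  0.13354296 0.16755515] 0.19045284918382044
geartop 824 [533.9 186.6] [136.3 138.3] 48.5 z 0.1145
base 2011 [560.5 169. ] [504.2 580.3] 0.2 z 0.0061
tops 1976 [517.7 272.3] [160. 283.] 4.7 z 0.1119
gripcyl 98 [534.4 148.5] [23.3 17.9] 22.1 z 0.1613
[0.53339468 0.1476529  0.16559308] 0.1865392837694657
geartop 815 [532.3 195.2] [125.4 140.6] 50.6 z 0.1123
base 903 [564.5 163.3] [541.  465.9] 85.8 z 0.0069
```

```bash
cat >> h.py <<'E'
from scipy.spatial.transform import Rotation as R
def Rd(psi): # tool down, tool y at angle psi
    c,s_=np.cos(psi),np.sin(psi); return np.array([[-s_,c,0],[c,s_,0],[0,0,-1.]])
def psi_now(st): y=R.from_quat(st['tcp_rot']).as_matrix()[:,1]; return np.arctan2(y[1],y[0])
def plan(wps,step=.036,turn=6.5,p=None,R0=None):
    """wps: list of (xyz, psi or None, gap mm); prints rows grouped by 5"""
    st=arm.sense(); p=st['eef_pos'].copy() if p is None else np.array(p); R0=R.from_quat(st['tcp_rot']).as_matrix() if R0 is None else R0; rows=[]
    psi=np.arctan2(R0[1,1],R0[0,1])
    for w in wps:
        q,ps,g=w[:3]; q=np.array(q,float); stp=w[3] if len(w)>3 else step
        ps=psi if ps is None else ps
        R1=Rd(ps); rv=R.from_matrix(R0.T@R1).as_rotvec()
        n=max(1,int(np.ceil(np.linalg.norm(q-p)/stp)),int(np.ceil(np.degrees(np.linalg.norm(rv))/turn)))
        for i in range(n):
            Rc=R0@R.from_rotvec(rv*i/n).as_matrix()
            rows.append(np.r_[Rc.T@(q-p)/n/.4, rv/n/np.pi, g])
        p,R0,psi=q,R1,ps
    for i in range(0,len(rows),5):
        print('; '.join(' '.join(f'{v+0:.4f}'.rstrip('0').rstrip('.') if abs(v)>=5e-5 else '0' for v in r) for r in rows[i:i+5]))
E
python3 - <<'E'
from h import *
s=arm.snapshot('wrist'); print(s['tool_from_camera'].round(3).tolist(),s['fov_y'])
plan([([.3,.42,.36],None,85),([.45,.25,.42],np.radians(90),85)])
E
```

```text
[[-0.002, -0.964, -0.267, 0.067], [1.0, -0.001, -0.001, 0.001], [0.0, -0.267, 0.964, -0.151], [0.0, 0.0, 0.0, 1.0]] 69.52575344951613
-0.0616 -0.0127 -0.0578 -0.0001 0 0 85; -0.0616 -0.0127 -0.0578 -0.0001 0 0 85; -0.0616 -0.0126 -0.0578 -0.0001 0 0 85; -0.0616 -0.0126 -0.0578 -0.0001 0 0 85; -0.0616 -0.0126 -0.0578 -0.0001 0 0 85
-0.0616 -0.0126 -0.0578 -0.0001 0 0 85; -0.0703 -0.0401 -0.0214 0 0 -0.015 85; -0.0684 -0.0434 -0.0214 0 0 -0.015 85; -0.0663 -0.0465 -0.0214 0 0 -0.015 85; -0.064 -0.0496 -0.0214 0 0 -0.015 85
-0.0616 -0.0526 -0.0214 0 0 -0.015 85; -0.059 -0.0554 -0.0214 0 0 -0.015 85; -0.0564 -0.0581 -0.0214 0 0 -0.015 85
```

Request:
step_arm --motion "-0.0616 -0.0126 -0.0578 0 0 0 85; -0.0616 -0.0126 -0.0578 0 0 0 85; -0.0616 -0.0126 -0.0578 0 0 0 85; -0.0616 -0.0126 -0.0578 0 0 0 85; -0.0616 -0.0126 -0.0578 0 0 0 85"

```text
time_s: 0.57
eef_pos: [0.2792, 0.4321, 0.3384]
tcp_rot: [0.164, 0.986, -0.0, -0.0]
contact_force: [-0.0, 0.8, -0.2]
finger_gap: 0.0849
grasp_force: 0.0
```

Request:
step_arm --motion "-0.0616 -0.0126 -0.0578 0 0 0 85; -0.0703 -0.0401 -0.0214 0 0 -0.015 85; -0.0684 -0.0434 -0.0214 0 0 -0.015 85; -0.0663 -0.0465 -0.0214 0 0 -0.015 85; -0.064 -0.0496 -0.0214 0 0 -0.015 85"

```text
time_s: 0.98
eef_pos: [0.3866, 0.3218, 0.3951]
tcp_rot: [0.069, 0.998, -0.0, -0.0]
contact_force: [0.9, -0.1, -0.0]
finger_gap: 0.0854
grasp_force: 0.0
```

Request:
step_arm --motion "-0.0616 -0.0526 -0.0214 0 0 -0.015 85; -0.059 -0.0554 -0.0214 0 0 -0.015 85; -0.0564 -0.0581 -0.0214 0 0 -0.015 85; 0 0 0 0 0 0 85; 0 0 0 0 0 0 85"

```text
time_s: 1.4
eef_pos: [0.451, 0.2492, 0.4204]
tcp_rot: [0.002, 1.0, 0.0, -0.0]
contact_force: [-0.6, 0.9, 0.2]
finger_gap: 0.0851
grasp_force: 0.0
```

```bash
python3 - <<'E'
from h import *
st=arm.sense(); s=arm.snapshot('wrist'); s['T']=wristT(s,st); np.save('w1.npy',s,allow_pickle=True)
cv2.imwrite('pics/w1.png',s['frame']); print(st['eef_pos'],np.degrees(psi_now(st)),st['time_s'],s['cx'],s['cy'],s['k1'])
E
```

```text
[0.45096836 0.24919491 0.4203626 ] 89.82583202892242 1.4 317.7275168471541 243.05517718130645 -0.03514943961611591
```

View pics/w1.png

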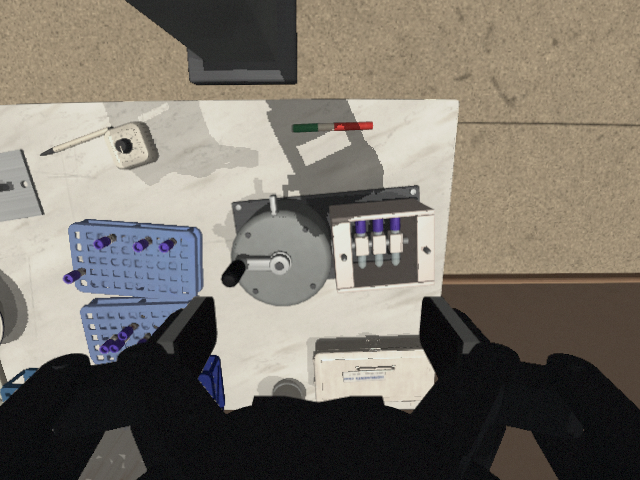

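The wrist view shows the drum box's pins near (427,250) and (338,253). The crank hub is at (279,264), the index tab at (272,203) and the black grip at (235,272). The guard's edge is at far left.

```bash
python3 - <<'E'
from h import *
s=np.load('w1.npy',allow_pickle=True).item(); T=s['T']
c=s['frame'][180:315,215:450]; cv2.imwrite('pics/w1c.png',cv2.resize(c,None,fx=3.4,fy=3.4,interpolation=cv2.INTER_CUBIC))
P=cloud(s,T); V=P.reshape(-1,3); V=V[~np.isnan(V[:,0])]
def near(c,r,z0,z1): return V[(np.hypot(V[:,0]-c[0],V[:,1]-c[1])<r)&(V[:,2]>z0)&(V[:,2]<z1)]
for n,uv in dict(hub=(279,264),grip=(240,268),tab=(272,203),pl=(427,250),pr=(338,253),wall=(380,212)).items(): print(n,at_depth(s,uv,T).round(4))
G=near((.533,.19),.1,.104,.119); print(cv2.minEnclosingCircle((G[:,:2]*1000).astype(np.float32)),np.median(G[:,2]))
B=near((.52,.34),.1,.105,.123); print(cv2.minAreaRect((B[:,:2]*1000).astype(np.float32)),np.median(B[:,2]))
E
```

```text
hub [0.5336 0.1975 0.1349]
grip [0.5314 0.1502 0.1567]
tab [0.4538 0.1896 0.1219]
pl [0.5178 0.3967 0.1256]
pr [0.5249 0.2772 0.1145]
wall [0.4703 0.3354 0.1006]
((528.2986450195312, 208.99969482421875), 86.26375579833984) 0.11316266824798177
((525.93359375, 325.9190673828125), (110.04679870605469, 170.44386291503906), 5.15997314453125) 0.11374108216363857
```

View pics/w1c.png

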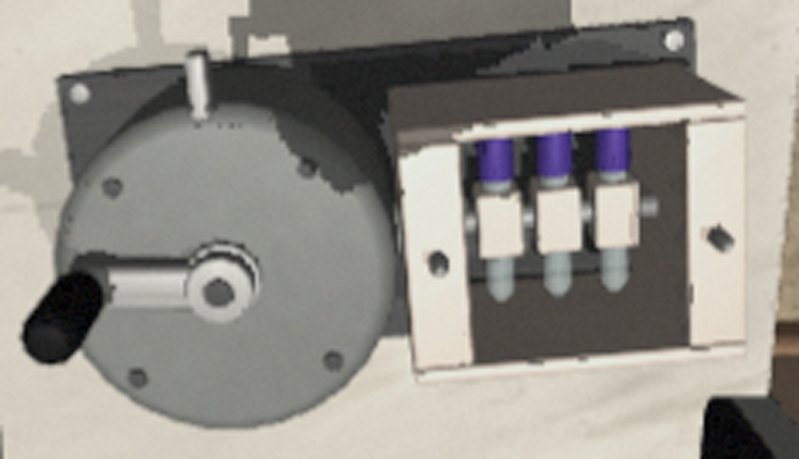

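The crop shows pin tips at about (728,246) and (441,268). The rim corners are at (398,138), (746,103), (746,350) and (418,378). The hub is centred at (218,291) and the tab's outer end at (195,53).

```bash
python3 - <<'E'
from h import *
s=np.load('w1.npy',allow_pickle=True).item(); T=s['T']
f=lambda x,y,z: on_z(s,(215+(x+.5)/3.4-.5,180+(y+.5)/3.4-.5),z,T)[:2]
pl,pr=f(728,246,.131),f(441,268,.131); print('pins',pl,pr,np.linalg.norm(pl-pr),'mid',(pl+pr)/2,'yaw',np.degrees(np.arctan2(*(pl-pr)[::-1]))-90)
bl,br=f(711,231,.115),f(434,260,.115); print('bases',bl,br,np.linalg.norm(bl-br),'mid',(bl+br)/2,np.degrees(np.arctan2(*(bl-br)[::-1]))-90)
c=np.array([f(398,138,.115),f(746,103,.115),f(746,350,.115),f(418,378,.115)]); print('rim',c.round(4).tolist(),c.mean(0), np.linalg.norm(np.diff(c,axis=0),axis=1))
d=c[1]-c[0]+c[2]-c[3]; print('yaw',np.degrees(np.arctan2(d[1],d[0]))-90)
print('hub',f(218,291,.135),'grip top',f(48,345,.187),'tab',f(195,53,.114))
# gear top circle: ray-cast left, right, bottom edges at .114
E=np.array([f(62,230,.114),f(393,262,.114),f(228,428,.114),f(100,360,.114),f(345,375,.114)]); A=np.c_[2*E,np.ones(5)]; x=np.linalg.lstsq(A,(E**2).sum(1),rcond=None)[0]; print('gear',x[:2],np.sqrt(x[2]+x[0]**2+x[1]**2))
# guard, from scene
s=np.load('scene.npy',allow_pickle=True).item(); g=s['frame'][295:360,335:420]; cv2.imwrite('pics/g.png',cv2.resize(g,None,fx=8,fy=8,interpolation=cv2.INTER_CUBIC))
plan([([.45,.1,.4],None,85),([.38,-.3,.3],np.radians(10.8),85)])
E
```

```text
pins [0.51902488 0.39750942] [0.52752317 0.28475396] 0.11307526264164301 mid [0.52327403 0.34113169] yaw 4.310190604735496
bases [0.51752551 0.39540894] [0.52929321 0.28311686] 0.11290700473828907 mid [0.52340936 0.3392629 ] 5.982502482736535
rim [[0.4786, 0.2681], [0.465, 0.4053], [0.5694, 0.4142], [0.5811, 0.2772]] [0.52354933 0.34120401] [0.13780475 0.10473719 0.13754346]
yaw 5.271316572737362
hub [0.53531383 0.19709963] grip top [0.53711623 0.14291945] tab [0.44470454 0.18895724]
gear [0.5343547  0.19816655] 0.06799865334353576
0 -0.075 0.0101 0 -0.0001 0 85; 0 -0.075 0.0101 0 -0.0001 0 85; 0 -0.075 0.0101 0 -0.0001 0 85; 0 -0.075 0.0101 0 -0.0001 0 85; 0 -0.075 0.0101 0 -0.0001 0 85
0.0133 -0.0769 0.0192 0 0 0.0338 85; 0.0051 -0.0779 0.0192 0 0 0.0338 85; -0.0032 -0.078 0.0192 0 0 0.0338 85; -0.0114 -0.0773 0.0192 0 0 0.0338 85; -0.0196 -0.0756 0.0192 0 0 0.0338 85
-0.0275 -0.0731 0.0192 0 0 0.0338 85; -0.0351 -0.0698 0.0192 0 0 0.0338 85; -0.0423 -0.0657 0.0192 0 0 0.0338 85; -0.049 -0.0608 0.0192 0 0 0.0338 85; -0.0552 -0.0553 0.0192 0 0 0.0338 85
-0.0607 -0.0491 0.0192 0 0 0.0338 85; -0.0656 -0.0424 0.0192 0 0 0.0338 85; -0.0697 -0.0352 0.0192 0 0 0.0338 85
```

```bash
python3 - <<'E'
from h import *
plan([([.435,-.22,.28],np.radians(10.8),85)],step=.038)
E
```

```text
0.0028 -0.0904 0.0269 0 0 0.0338 85; -0.0068 -0.0902 0.0269 0 0 0.0338 85; -0.0163 -0.089 0.0269 0 0 0.0338 85; -0.0257 -0.0867 0.0269 0 0 0.0338 85; -0.0347 -0.0835 0.0269 0 0 0.0338 85
-0.0434 -0.0794 0.0269 0 0 0.0338 85; -0.0516 -0.0743 0.0269 0 0 0.0338 85; -0.0591 -0.0684 0.0269 0 0 0.0338 85; -0.0661 -0.0618 0.0269 0 0 0.0338 85; -0.0722 -0.0544 0.0269 0 0 0.0338 85
-0.0776 -0.0465 0.0269 0 0 0.0338 85; -0.0821 -0.038 0.0269 0 0 0.0338 85; -0.0856 -0.0291 0.0269 0 0 0.0338 85
```

Request:
step_arm --motion "0.0028 -0.0904 0.0269 0 0 0.0338 85; -0.0068 -0.0902 0.0269 0 0 0.0338 85; -0.0163 -0.089 0.0269 0 0 0.0338 85; -0.0257 -0.0867 0.0269 0 0 0.0338 85; -0.0347 -0.0835 0.0269 0 0 0.0338 85"

```text
time_s: 1.87
eef_pos: [0.4435, 0.0692, 0.3658]
tcp_rot: [0.264, 0.965, 0.0, -0.0]
contact_force: [0.6, 0.6, 0.3]
finger_gap: 0.0848
grasp_force: 0.0
```

Request:
step_arm --motion "-0.0434 -0.0794 0.0269 0 0 0.0338 85; -0.0516 -0.0743 0.0269 0 0 0.0338 85; -0.0591 -0.0684 0.0269 0 0 0.0338 85; -0.0661 -0.0618 0.0269 0 0 0.0338 85; -0.0722 -0.0544 0.0269 0 0 0.0338 85"

```text
time_s: 2.28
eef_pos: [0.4385, -0.1117, 0.3121]
tcp_rot: [0.508, 0.861, 0.0, -0.0]
contact_force: [0.6, -0.6, 0.3]
finger_gap: 0.0848
grasp_force: 0.0
```

Request:
step_arm --motion "-0.0776 -0.0465 0.0269 0 0 0.0338 85; -0.0821 -0.038 0.0269 0 0 0.0338 85; -0.0856 -0.0291 0.0269 0 0 0.0338 85; 0 0 0 0 0 0 85; 0 0 0 0 0 0 85"

```text
time_s: 2.7
eef_pos: [0.4353, -0.2198, 0.2791]
tcp_rot: [0.637, 0.771, -0.0, -0.002]
contact_force: [-0.5, 0.4, 0.4]
finger_gap: 0.0848
grasp_force: 0.0
```

```bash
python3 - <<'E'
from h import *
st=arm.sense(); s=arm.snapshot('wrist'); s['T']=wristT(s,st); np.save('w2.npy',s,allow_pickle=True)
cv2.imwrite('pics/w2.png',s['frame']); print(st['eef_pos'],np.degrees(psi_now(st)),st['time_s'])
P=cloud(s,s['T']); V=P.reshape(-1,3); V=V[~np.isnan(V[:,0])]
m=(np.hypot(V[:,0]-.4445,V[:,1]+.3012)<.07)&(V[:,2]>.038)&(V[:,2]<.055); B=V[m]; print(cv2.minAreaRect((B[:,:2]*1000).astype(np.float32)),np.median(B[:,2]))
E
```

```text
[ 0.43528183 -0.21982595  0.27910256] 10.839926522809112 2.7
((444.26593017578125, -296.6059265136719), (13.952313423156738, 68.15966796875), 8.159995079040527) 0.04378939948554178
```

View pics/w2.png

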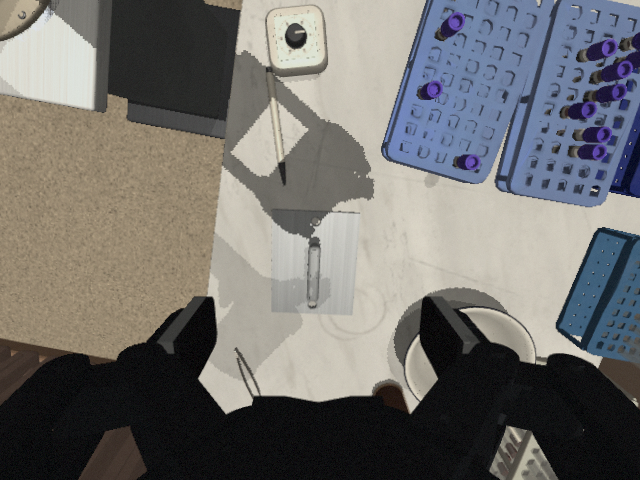

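The wrist view shows the guard's corners at (272,210), (359,212), (353,315) and (271,314). The bar runs from (314,238) to (312,307), and the bowl's edge at (400,340) clears the fingers.

```bash
python3 - <<'E'
from h import *
s=np.load('w2.npy',allow_pickle=True).item(); T=s['T']
c=np.array([on_z(s,u,.006,T)[:2] for u in((272,210),(359,212),(353,315),(271,314))]); print(c.round(4).tolist(),c.mean(0),np.linalg.norm(np.diff(c,axis=0),axis=1))
d=c[0]-c[3]+c[1]-c[2]; print('yaw',np.degrees(np.arctan2(d[1],d[0]))-90); d=c[1]-c[0]+c[2]-c[3];print('yawx',np.degrees(np.arctan2(d[1],d[0])))
b=[on_z(s,u,.045,T)[:2] for u in((314,239),(312.5,307))]; print('bar',b,(b[0]+b[1])/2)
y=np.radians(9); g=np.array([.4443,-.298]); 
plan([([*g,.12],y,85),([*g,.044],y,85,.025),([*g,.044],y,0),([*g,.044],y,0),([*g,.044],y,0),([*g,.044],y,0),([*g,.044],y,0)])
E
```

```text
[[0.3808, -0.2368], [0.4874, -0.2191], [0.5102, -0.3581], [0.401, -0.3775]] [ 0.44483655 -0.29787495] [0.10809024 0.14093467 0.11087544]
yaw 8.729727060576664
yawx 9.75440142847085
bar [array([ 0.43745641, -0.2534868 ]), array([ 0.45140099, -0.33804802])] [ 0.4444287  -0.29576741]
-0.0397 -0.0033 0.08 0 -0.0001 0.0022 85; -0.0397 -0.003 0.08 0 -0.0001 0.0022 85; -0.0397 -0.0027 0.08 0 -0.0001 0.0022 85; -0.0397 -0.0025 0.08 0 -0.0001 0.0022 85; -0.0397 -0.0022 0.08 0 -0.0001 0.0022 85
0 0 0.0475 0 0 0 85; 0 0 0.0475 0 0 0 85; 0 0 0.0475 0 0 0 85; 0 0 0.0475 0 0 0 85; 0 0 0 0 0 0 0
0 0 0 0 0 0 0; 0 0 0 0 0 0 0; 0 0 0 0 0 0 0; 0 0 0 0 0 0 0
```

Request:
step_arm --motion "-0.0397 -0.0033 0.08 0 0 0.0022 85; -0.0397 -0.003 0.08 0 0 0.0022 85; -0.0397 -0.0027 0.08 0 0 0.0022 85; -0.0397 -0.0025 0.08 0 0 0.0022 85; -0.0397 -0.0022 0.08 0 0 0.0022 85"

```text
time_s: 3.17
eef_pos: [0.4454, -0.2977, 0.1202]
tcp_rot: [0.649, 0.761, 0.0, 0.001]
contact_force: [-0.1, 0.1, -0.2]
finger_gap: 0.0853
grasp_force: 0.0
```

Request:
step_arm --motion "0 0 0.0475 0 0 0 85; 0 0 0.0475 0 0 0 85; 0 0 0.0475 0 0 0 85; 0 0 0.0475 0 0 0 85; 0 0 0 0 0 0 60"

```text
time_s: 3.58
eef_pos: [0.4435, -0.2958, 0.0413]
tcp_rot: [0.649, 0.761, 0.0, -0.003]
contact_force: [-0.5, 0.9, -0.8]
finger_gap: 0.075
grasp_force: 0.0
```

Request:
step_arm --motion "0 0 0 0 0 0 30; 0 0 0 0 0 0 0; 0 0 0 0 0 0 0; 0 0 0 0 0 0 0; 0 0 0 0 0 0 0"

```text
time_s: 4.0
eef_pos: [0.4448, -0.2992, 0.0457]
tcp_rot: [0.65, 0.76, 0.0, 0.001]
contact_force: [0.3, 0.4, -0.7]
finger_gap: 0.0114
grasp_force: 0.0
```

Request:
step_arm --motion "0 0 0 0 0 0 0; 0 0 0 0 0 0 0; 0 0 0 0 0 0 0"

```text
time_s: 4.25
eef_pos: [0.4442, -0.2991, 0.0448]
tcp_rot: [0.65, 0.76, 0.0, 0.0]
contact_force: [-0.5, 1.1, -0.2]
finger_gap: 0.0003
grasp_force: 0.0
```

```bash
python3 - <<'E'
from h import *
st=arm.sense(); print(st['eef_pos'],np.degrees(psi_now(st)),st['finger_gap'],st['grasp_force'],st['contact_force'])
y=np.radians(5.2)
plan([([.444,-.298,.2],None,0),([.43,.0,.3],np.radians(6),0,.032),([.5234,.3405,.27],y,0,.032)])
E
```

```text
[ 0.4442228  -0.29905236  0.04475605] 8.92535429652648 0.0002962855276467691 0.0 [-0.52850982  1.10629232 -0.18410698]
0.0005 0 -0.0776 0 0 0 0; 0.0005 0 -0.0776 0 0 0 0; 0.0005 0 -0.0776 0 0 0 0; 0.0005 0 -0.0776 0 0 0 0; 0.0005 0 -0.0776 0 0 0 0
0.0741 0.0081 -0.025 0 0 0.0016 0; 0.0742 0.0077 -0.025 0 0 0.0016 0; 0.0742 0.0073 -0.025 0 0 0.0016 0; 0.0743 0.007 -0.025 0 0 0.0016 0; 0.0743 0.0066 -0.025 0 0 0.0016 0
0.0743 0.0062 -0.025 0 0 0.0016 0; 0.0744 0.0058 -0.025 0 0 0.0016 0; 0.0744 0.0054 -0.025 0 0 0.0016 0; 0.0744 0.0051 -0.025 0 0 0.0016 0; 0.0744 0.0047 -0.025 0 0 0.0016 0
0.0685 0.0268 0.0062 0 0 0.0004 0; 0.0685 0.0267 0.0062 0 0 0.0004 0; 0.0686 0.0266 0.0062 0 0 0.0004 0; 0.0686 0.0265 0.0062 0 0 0.0004 0; 0.0686 0.0264 0.0062 0 0 0.0004 0
0.0687 0.0264 0.0062 0 0 0.0004 0; 0.0687 0.0263 0.0062 0 0 0.0004 0; 0.0687 0.0262 0.0062 0 0 0.0004 0; 0.0688 0.0261 0.0062 0 0 0.0004 0; 0.0688 0.026 0.0062 0 0 0.0004 0
0.0688 0.026 0.0062 0 0 0.0004 0; 0.0689 0.0259 0.0062 0 0 0.0004 0
```

The fingers shut on nothing, so I'll look.

```bash
python3 - <<'E'
from h import *
st=arm.sense(); s=arm.snapshot('wrist'); s['T']=wristT(s,st)
a=s['frame']; b=arm.snapshot('scene'); c=b['frame'][220:400,290:490]
np.save('sc2.npy',b,allow_pickle=True);np.save('w3.npy',s,allow_pickle=True)
cv2.imwrite('pics/miss.png',np.hstack([cv2.resize(a,(400,300)),cv2.resize(c,(333,300))]))
E
```

```text
(no output)
```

View pics/miss.png

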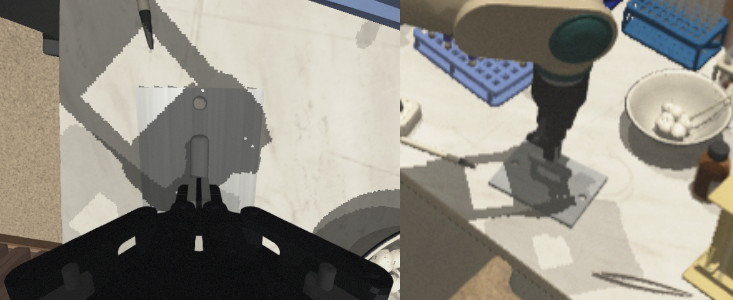

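```bash
python3 - <<'E'
from h import *
s=np.load('w3.npy',allow_pickle=True).item(); a=s['frame'][190:400,210:430]
b=np.load('sc2.npy',allow_pickle=True).item()['frame'][280:365,335:425]
cv2.imwrite('pics/miss2.png',np.hstack([cv2.resize(np.clip(a*1.8,0,255).astype(np.uint8),(420,400),interpolation=2),cv2.resize(np.clip(b*1.5,0,255).astype(np.uint8),(378,400)[0:2],interpolation=2)]))
P=cloud(s,s['T']);print(at_depth(s,(318,250),s['T']),at_depth(s,(318,320),s['T']),at_depth(s,(300,320),s['T']),at_depth(s,(336,320),s['T']),at_depth(s,(318,300),s['T']))
E
```

```text
[ 0.44149488 -0.27656959  0.04462057] [ 0.44321407 -0.28784482  0.08965733] [ 0.43714012 -0.28834436  0.0904874 ] [ 0.44922438 -0.28674666  0.08996623] [ 0.44323483 -0.2878939   0.07352589]
```

View pics/miss2.png

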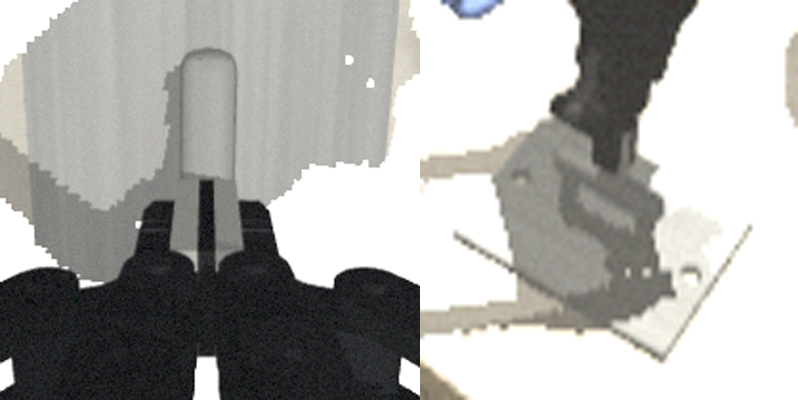

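The crop shows the shut grey pads ending on the bar's top rather than either side of it. I'll compute the tip height.

```bash
python3 - <<'E'
from h import *
s=np.load('w3.npy',allow_pickle=True).item()
for r in range(230,330,8):
    print(r,[at_depth(s,(c,r),s['T']).round(4).tolist() for c in (300,310,326)])
print(arm.sense()['tau'],arm.sense()['moment'])
E
```

```text
230 [[0.4315, -0.278, 0.0056], [0.4365, -0.2679, 0.0446], [0.4437, -0.267, 0.0436]]
238 [[0.4321, -0.2827, 0.0054], [0.4371, -0.2719, 0.0434], [0.4443, -0.2709, 0.0427]]
246 [[0.4328, -0.2873, 0.0058], [0.4376, -0.2754, 0.0441], [0.4448, -0.274, 0.0452]]
254 [[0.4334, -0.2922, 0.0052], [0.4382, -0.2795, 0.0432], [0.4455, -0.2782, 0.0436]]
262 [[0.4341, -0.2967, 0.006], [0.4388, -0.2834, 0.0431], [0.4461, -0.2818, 0.0442]]
270 [[0.4348, -0.3018, 0.0054], [0.4393, -0.2864, 0.0454], [0.4467, -0.2856, 0.0445]]
278 [[0.4355, -0.3066, 0.0059], [0.4399, -0.291, 0.0437], [0.4474, -0.2899, 0.0436]]
286 [[0.4362, -0.3119, 0.0051], [0.4399, -0.2886, 0.0592], [0.4467, -0.2878, 0.0584]]
294 [[0.4369, -0.317, 0.0051], [0.44, -0.288, 0.0688], [0.4464, -0.2873, 0.0682]]
302 [[0.4366, -0.2924, 0.068], [0.4402, -0.2881, 0.0758], [0.4462, -0.2874, 0.0753]]
310 [[0.4368, -0.2882, 0.0834], [0.4404, -0.2884, 0.0819], [0.446, -0.2869, 0.0832]]
318 [[0.4371, -0.2888, 0.0882], [0.4405, -0.288, 0.0888], [0.4459, -0.2871, 0.0888]]
326 [[0.4372, -0.2863, 0.0981], [0.4404, -0.2867, 0.0966], [0.4456, -0.2866, 0.0953]]
[ 7.08017527e-03 -4.14545131e+01 -3.27456951e+01  5.75474787e-04
  1.24266560e-03  6.59024067e-05] [ 0.04909056 -0.00072943 -0.02366413]
```

```bash
python3 - <<'E'
from h import *
s=np.load('w3.npy',allow_pickle=True).item()
print([(r,[at_depth(s,(c,r),s['T'])[1:].round(4).tolist() for c in (311,326)]) for r in range(278,292)])
o=s['T'][:3,3];print(o)
for r in (282,283,284,285):
    o,d=ray(s,(311,r),s['T']); t=(-.2878-o[1])/d[1]; print(r,(o+d*t)[2])
E
```

```text
[(278, [[-0.2906, 0.0444], [-0.2899, 0.0436]]), (279, [[-0.291, 0.0447], [-0.2902, 0.044]]), (280, [[-0.2917, 0.0443], [-0.2909, 0.0436]]), (281, [[-0.2925, 0.0435], [-0.291, 0.0444]]), (282, [[-0.293, 0.0434], [-0.2918, 0.0438]]), (283, [[-0.2926, 0.0456], [-0.2921, 0.0442]]), (284, [[-0.2939, 0.0438], [-0.2927, 0.044]]), (285, [[-0.2888, 0.0573], [-0.2875, 0.0582]]), (286, [[-0.2886, 0.0589], [-0.2878, 0.0584]]), (287, [[-0.2886, 0.0601], [-0.2876, 0.0602]]), (288, [[-0.2886, 0.061], [-0.2875, 0.0615]]), (289, [[-0.2885, 0.0623], [-0.2878, 0.0619]]), (290, [[-0.2887, 0.063], [-0.2876, 0.0633]]), (291, [[-0.2884, 0.0646], [-0.2878, 0.0639]])]
[ 0.4344221  -0.23194463  0.19586817]
282 0.05644920156043909
283 0.057584184196661614
284 0.058702753007398134
285 0.05980526344131956
```

The tips stand about 37 mm higher than the tool data says: z 0.057 with the TCP at 0.045. I'll reopen, go 36 mm lower, and grasp again while watching the force.

Request:
step_arm --motion "0 0 0 0 0 0 50; 0 0 0 0 0 0 50; 0 0 0 0 0 0 50; 0 0 0 0 0 0 50; 0 0 0 0 0 0 50"

```text
time_s: 4.77
eef_pos: [0.4442, -0.299, 0.0446]
tcp_rot: [0.65, 0.76, 0.0, 0.0]
contact_force: [0.7, 0.8, 0.5]
finger_gap: 0.0499
grasp_force: 0.0
```

Request:
step_arm --motion "0 0 0.03 0 0 0 50; 0 0 0.03 0 0 0 50; 0 0 0.03 0 0 0 50; 0 0 0 0 0 0 50; 0 0 0 0 0 0 50"

```text
time_s: 5.18
eef_pos: [0.4434, -0.2983, 0.0069]
tcp_rot: [0.65, 0.76, -0.0, -0.002]
contact_force: [1.0, -1.3, -0.5]
finger_gap: 0.0502
grasp_force: 0.0
```

Request:
step_arm --motion "0 0 0 0 0 0 0; 0 0 0 0 0 0 0; 0 0 0 0 0 0 0; 0 0 0 0 0 0 0; 0 0 0 0 0 0 0"

```text
time_s: 5.6
eef_pos: [0.4446, -0.2993, 0.0094]
tcp_rot: [0.65, 0.76, 0.0, 0.001]
contact_force: [-0.6, -0.4, 4.6]
finger_gap: 0.0131
grasp_force: 59.6
```

Grasped: 13 mm opening, 60 N. Next I'll lift and carry it over the drum box.

```bash
python3 - <<'E'
from h import *
y=np.radians(5.2)
plan([([.4446,-.2993,.11],None,0,.03),([.43,.0,.27],np.radians(7),0,.034),([.5234,.3397,.25],y,0,.034),([.5234,.3397,.25],y,0),([.5234,.3397,.25],y,0)])
E
```

```text
-0.0001 0 -0.0629 0.0001 0.0001 0 0; 0 0 -0.0629 0.0001 0.0001 0 0; 0 0 -0.0629 0.0001 0.0001 0 0; 0 0 -0.0629 0.0001 0.0001 0 0; 0.0745 0.008 -0.04 0 0 0.0011 0
0.0745 0.0078 -0.04 0 0 0.0011 0; 0.0745 0.0075 -0.04 0 0 0.0011 0; 0.0746 0.0073 -0.04 0 0 0.0011 0; 0.0746 0.007 -0.04 0 0 0.0011 0; 0.0746 0.0068 -0.04 0 0 0.0011 0
0.0746 0.0065 -0.04 0 0 0.0011 0; 0.0747 0.0063 -0.04 0 0 0.0011 0; 0.0747 0.006 -0.04 0 0 0.0011 0; 0.0747 0.0057 -0.04 0 0 0.0011 0; 0.074 0.0305 0.0045 0 0 0.0009 0
0.0741 0.0303 0.0045 0 0 0.0009 0; 0.0742 0.0301 0.0045 0 0 0.0009 0; 0.0743 0.0298 0.0045 0 0 0.0009 0; 0.0744 0.0296 0.0045 0 0 0.0009 0; 0.0745 0.0294 0.0045 0 0 0.0009 0
0.0746 0.0292 0.0045 0 0 0.0009 0; 0.0746 0.029 0.0045 0 0 0.0009 0; 0.0747 0.0288 0.0045 0 0 0.0009 0; 0.0748 0.0286 0.0045 0 0 0.0009 0; 0.0749 0.0284 0.0045 0 0 0.0009 0
0 0 0 0 0 0 0; 0 0 0 0 0 0 0
```

Request:
step_arm --motion "0 0 -0.0629 0 0 0 0; 0 0 -0.0629 0 0 0 0; 0 0 -0.0629 0 0 0 0; 0 0 -0.0629 0 0 0 0; 0.0745 0.008 -0.04 0 0 0.0011 0"

```text
time_s: 6.02
eef_pos: [0.443, -0.2722, 0.1276]
tcp_rot: [0.653, 0.758, -0.001, 0.002]
contact_force: [1.0, 0.9, -3.4]
finger_gap: 0.013
grasp_force: 59.3
```

Request:
step_arm --motion "0.0745 0.0078 -0.04 0 0 0.0011 0; 0.0745 0.0075 -0.04 0 0 0.0011 0; 0.0746 0.0073 -0.04 0 0 0.0011 0; 0.0746 0.007 -0.04 0 0 0.0011 0; 0.0746 0.0068 -0.04 0 0 0.0011 0"

```text
time_s: 6.43
eef_pos: [0.4347, -0.1178, 0.2053]
tcp_rot: [0.658, 0.753, -0.0, -0.001]
contact_force: [0.6, -0.3, -3.6]
finger_gap: 0.013
grasp_force: 59.2
```

Request:
step_arm --motion "0.0746 0.0065 -0.04 0 0 0.0011 0; 0.0747 0.0063 -0.04 0 0 0.0011 0; 0.0747 0.006 -0.04 0 0 0.0011 0; 0.0747 0.0057 -0.04 0 0 0.0011 0; 0.074 0.0305 0.0045 0 0 0.0009 0"

```text
time_s: 6.85
eef_pos: [0.4382, 0.0326, 0.2712]
tcp_rot: [0.664, 0.748, 0.002, 0.002]
contact_force: [0.4, -0.4, -2.7]
finger_gap: 0.0129
grasp_force: 59.3
```

Request:
step_arm --motion "0.0741 0.0303 0.0045 0 0 0.0009 0; 0.0742 0.0301 0.0045 0 0 0.0009 0; 0.0743 0.0298 0.0045 0 0 0.0009 0; 0.0744 0.0296 0.0045 0 0 0.0009 0; 0.0745 0.0294 0.0045 0 0 0.0009 0"

```text
time_s: 7.27
eef_pos: [0.4806, 0.1872, 0.2575]
tcp_rot: [0.669, 0.743, -0.001, -0.0]
contact_force: [0.6, 0.1, -3.0]
finger_gap: 0.0126
grasp_force: 59.2
```

Request:
step_arm --motion "0.0746 0.0292 0.0045 0 0 0.0009 0; 0.0746 0.029 0.0045 0 0 0.0009 0; 0.0747 0.0288 0.0045 0 0 0.0009 0; 0.0748 0.0286 0.0045 0 0 0.0009 0; 0.0749 0.0284 0.0045 0 0 0.0009 0"

```text
time_s: 7.68
eef_pos: [0.5233, 0.3415, 0.2481]
tcp_rot: [0.674, 0.738, -0.001, -0.0]
contact_force: [0.2, 0.1, -2.7]
finger_gap: 0.0128
grasp_force: 59.2
```

Request:
step_arm --motion "0 0 0 0 0 0 0; 0 0 0 0 0 0 0; 0 0 0 0 0 0 0"

```text
time_s: 7.93
eef_pos: [0.5232, 0.3396, 0.2486]
tcp_rot: [0.674, 0.738, -0.001, -0.0]
contact_force: [0.3, -0.7, -3.0]
finger_gap: 0.0131
grasp_force: 59.4
```

```bash
python3 - <<'E'
from h import *
st=arm.sense(); s=arm.snapshot('wrist'); s['T']=wristT(s,st); np.save('w4.npy',s,allow_pickle=True)
print(st['eef_pos'],np.degrees(psi_now(st)),st['finger_gap'],st['contact_force'])
cv2.imwrite('pics/w4.png',s['frame'])
y=np.radians(5.2); plan([([.5234,.3397,.162],y,0,.03)])
E
```

```text
[0.52321193 0.33960289 0.24855939] 5.177882752182494 0.013109542928788239 [ 0.32383574 -0.70252212 -3.01299618]
0.0004 0.0001 0.0728 0 0 -0.0001 0; 0.0004 0.0001 0.0728 0 0 -0.0001 0; 0.0004 0.0001 0.0728 0 0 -0.0001 0
```

View pics/w4.png

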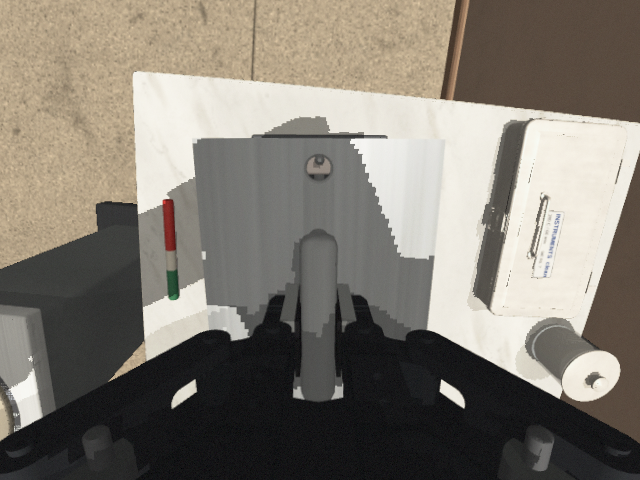

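The hole in the guard is at (319,167), with the left pin visible through it near (319,160).

```bash
python3 - <<'E'
from h import *
s=np.load('w4.npy',allow_pickle=True).item(); T=s['T']
g=cv2.cvtColor(s['frame'],cv2.COLOR_BGR2GRAY)
print(g[150:184,303:337])
h=np.array([on_z(s,(319,167),z,T) for z in(.2452,)])[0]; print('hole',h)
print('pin',on_z(s,(319,160),.131,T))
print('plate z',[at_depth(s,uv,T).round(4).tolist() for uv in((260,200),(380,200),(319,170),(319,215))])
c=[on_z(s,u,.2452,T)[:2] for u in((194,140),(444,140),(205,306),(430,306))]; print(np.round(c,4).tolist())
E
```

```text
[[118 116 113 ... 117 118 123]
 [118 115 116 ... 116 120 121]
 [117 114 113 ... 119 119 122]
 ...
 [112 113 112 ... 117 122 122]
 [114 111 111 ... 120 118 120]
 [112 109 111 ... 120 121 123]]
hole [0.51908368 0.39908753 0.2452    ]
pin [0.51938485 0.39810132 0.131     ]
plate z [[0.518, 0.4074, 0.3996], [0.548, 0.3869, 0.2436], [0.5202, 0.3897, 0.1146], [0.521, 0.3777, 0.2447]]
[[0.4643, 0.4058], [0.5717, 0.4154], [0.4693, 0.3277], [0.5793, 0.3376]]
```

Hole and pin agree within about 1 mm, and the yaw matches. I'll shift 1 mm and go down.

Request:
step_arm --motion "-0.0025 0.0006 0.06 0 0 0 0; 0 0 0.06 0 0 0 0; 0 0 0.06 0 0 0 0; 0 0 0.06 0 0 0 0; 0 0 0 0 0 0 0"

```text
time_s: 8.4
eef_pos: [0.5217, 0.3366, 0.1481]
tcp_rot: [0.675, 0.738, -0.004, -0.001]
contact_force: [-1.2, -0.6, -6.0]
finger_gap: 0.0129
grasp_force: 59.3
```

Request:
step_arm --motion "0 0 0.01 0 0 0 0; 0 0 0.01 0 0 0 0; 0 0 0.01 0 0 0 0; 0 0 0 0 0 0 0"

```text
time_s: 8.73
eef_pos: [0.5241, 0.339, 0.1423]
tcp_rot: [0.675, 0.738, 0.001, 0.0]
contact_force: [-0.7, 0.4, -4.4]
finger_gap: 0.013
grasp_force: 59.4
```

Request:
step_arm --motion "0 0 0.0075 0 0 0 0; 0 0 0.0075 0 0 0 0; 0 0 0.0075 0 0 0 0; 0 0 0 0 0 0 0; 0 0 0 0 0 0 0"

```text
time_s: 9.15
eef_pos: [0.5237, 0.339, 0.1322]
tcp_rot: [0.674, 0.738, -0.0, -0.0]
contact_force: [0.5, 0.6, -3.0]
finger_gap: 0.0128
grasp_force: 59.4
```

Request:
step_arm --motion "0 0 0.006 0 0 0 0; 0 0 0.006 0 0 0 0; 0 0 0.005 0 0 0 0; 0 0 0 0 0 0 0; 0 0 0 0 0 0 0"

```text
time_s: 9.57
eef_pos: [0.5237, 0.339, 0.1255]
tcp_rot: [0.674, 0.738, -0.0, -0.0]
contact_force: [0.0, 0.8, -3.7]
finger_gap: 0.0131
grasp_force: 59.4
```

Request:
step_arm --motion "0 0 0.003 0 0 0 0; 0 0 0.002 0 0 0 0; 0 0 0 0 0 0 0; 0 0 0 0 0 0 0"

```text
time_s: 9.9
eef_pos: [0.5239, 0.3391, 0.1245]
tcp_rot: [0.674, 0.738, 0.0, 0.0]
contact_force: [-1.7, -0.4, -0.0]
finger_gap: 0.0128
grasp_force: 60.0
```

The weight is now carried by the rim, so it is seated. I'll release and rise.

Request:
step_arm --motion "0 0 0.001 0 0 0 20; 0 0 0 0 0 0 30; 0 0 0 0 0 0 40; 0 0 0 0 0 0 50; 0 0 0 0 0 0 50"

```text
time_s: 10.32
eef_pos: [0.5239, 0.3391, 0.1234]
tcp_rot: [0.674, 0.738, 0.0, 0.0]
contact_force: [-0.3, -0.3, 0.6]
finger_gap: 0.0499
grasp_force: 0.0
```

Request:
step_arm --motion "0 0 -0.025 0 0 0 50; 0 0 -0.04 0 0 0 50; 0 0 -0.06 0 0 0 50; 0 0 -0.08 0 0 0 60; 0 0 -0.08 0 0 0 60"

```text
time_s: 10.73
eef_pos: [0.5234, 0.3388, 0.2389]
tcp_rot: [0.674, 0.738, -0.0, -0.0]
contact_force: [0.3, -0.1, 1.0]
finger_gap: 0.0599
grasp_force: 0.0
```

```bash
python3 - <<'E'
from h import *
st=arm.sense(); s=arm.snapshot('wrist'); s['T']=T=wristT(s,st); np.save('w5.npy',s,allow_pickle=True)
print(st['eef_pos'],st['time_s'],st['contact_force'])
P=cloud(s,T); V=P.reshape(-1,3); V=V[~np.isnan(V[:,0])]
c=np.array([.5234,.3405]); R2=np.array([[np.cos(.0908),-np.sin(.0908)],[np.sin(.0908),np.cos(.0908)]])
q=(V[:,:2]-c)@R2
for x0,x1,y0,y1 in((-.05,-.02,.03,.065),(.02,.05,.03,.065),(-.05,-.02,-.0,.03),(.02,.05,-.0,.03),(-.05,-.02,-.065,-.03),(.02,.05,-.065,-.03)):
    m=(q[:,0]>x0)&(q[:,0]<x1)&(q[:,1]>y0)&(q[:,1]<y1)&(V[:,2]<.135)&(V[:,2]>.1); print((x0,y0),m.sum(),np.median(V[m,2]) if m.any() else None)
m=(np.hypot(*(q-[0,.057]).T)<.006)&(V[:,2]<.15); print('pin',V[m,2].max() if m.any() else None,m.sum())
m=(abs(q)<[.02,.045]).all(1)&(V[:,2]>.147)&(V[:,2]<.166); print('bar',cv2.minAreaRect((V[m,:2]*1000).astype(np.float32)),m.sum(),np.median(V[m,2]))
E
```

```text
[0.52338906 0.33879954 0.23886041] 10.7333 [ 0.3128724  -0.12010027  1.02332534]
(-0.05, 0.03) 1795 0.12018613256047939
(0.02, 0.03) 1786 0.120166926883254
(-0.05, -0.0) 1407 0.1201643606125391
(0.02, -0.0) 1394 0.12017508227223062
(-0.05, -0.065) 1370 0.1201077902637662
(0.02, -0.065) 1365 0.12012035392216774
pin 0.13129612473384084 197
bar ((524.37646484375, 341.49481201171875), (13.69894027709961, 68.95368194580078), 4.705515384674072) 1877 0.15868504500550207
```

The guard lies flat with its top at 0.120 m at all six spots, a pin protrudes through, and the bar is over the seat. Next is the crank: hover and locate the grip.

```bash
python3 - <<'E'
from h import *
plan([([.536,.142,.235],np.radians(5.2),70),([.536,.142,.235],np.radians(5.2),70),([.536,.142,.235],np.radians(5.2),70)],step=.04)
E
```

```text
-0.099 -0.0036 0.0059 0.0007 -0.0003 0 70; -0.099 -0.0036 0.006 0.0007 -0.0003 0 70; -0.099 -0.0036 0.0061 0.0007 -0.0003 0 70; -0.099 -0.0036 0.0062 0.0007 -0.0003 0 70; -0.099 -0.0036 0.0063 0.0007 -0.0003 0 70
0 0 0 0 0 0 70; 0 0 0 0 0 0 70
```

Request:
step_arm --motion "-0.099 -0.0036 0 0 0 0 70; -0.099 -0.0036 0 0 0 0 70; -0.099 -0.0036 0 0 0 0 70; -0.099 -0.0036 0 0 0 0 70; -0.099 -0.0036 0 0 0 0 70"

```text
time_s: 11.2
eef_pos: [0.5342, 0.1395, 0.2382]
tcp_rot: [0.674, 0.738, 0.001, 0.0]
contact_force: [1.1, 1.0, -1.0]
finger_gap: 0.0696
grasp_force: 0.0
```

Request:
step_arm --motion "0 0 0 0 0 0 70; 0 0 0 0 0 0 70; 0 0 0 0 0 0 70"

```text
time_s: 11.45
eef_pos: [0.5345, 0.1414, 0.2379]
tcp_rot: [0.675, 0.738, 0.001, 0.0]
contact_force: [0.6, -0.4, -0.0]
finger_gap: 0.0701
grasp_force: 0.0
```

```bash
python3 - <<'E'
from h import *
st=arm.sense(); s=arm.snapshot('wrist'); s['T']=T=wristT(s,st); np.save('w6.npy',s,allow_pickle=True)
cv2.imwrite('pics/w6.png',s['frame'])
print(st['eef_pos'],np.degrees(psi_now(st)),st['time_s'])
P=cloud(s,T); V=P.reshape(-1,3); V=V[~np.isnan(V[:,0])]
m=(np.hypot(V[:,0]-.536,V[:,1]-.142)<.03)
for z0,z1 in((.135,.15),(.15,.165),(.165,.18),(.18,.195)):
    k=m&(V[:,2]>z0)&(V[:,2]<z1); 
    if k.sum()>3: print(z0,k.sum(),cv2.minAreaRect((V[k,:2]*1000).astype(np.float32)),V[k].min(0),V[k].max(0))
m=(np.hypot(V[:,0]-.5358,V[:,1]-.1967)<.02)&(V[:,2]>.125)&(V[:,2]<.15); print('hub',m.sum(),cv2.minEnclosingCircle((V[m,:2]*1000).astype(np.float32)),np.percentile(V[m,2],[5,50,95]))
E
```

```text
[0.53454661 0.14142797 0.23792523] 5.152932132472884 11.45
0.135 102 ((535.0498657226562, 148.48265075683594), (20.933950424194336, 7.902654647827148), 14.579346656799316) [0.52587846 0.14203733 0.13754601] [0.54617444 0.15284305 0.14999239]
0.15 146 ((535.3175659179688, 148.76858520507812), (20.642627716064453, 7.796355247497559), 13.033120155334473) [0.52609476 0.14265118 0.15023139] [0.54625208 0.15304507 0.16495927]
0.165 194 ((537.1226196289062, 145.86859130859375), (14.0009765625, 21.411108016967773), 83.6492691040039) [0.52589408 0.13776577 0.16521463] [0.54747725 0.15295554 0.17990918]
0.18 820 ((537.009765625, 142.35787963867188), (20.075069427490234, 20.59089469909668), 74.17728424072266) [0.52642052 0.13270958 0.18001267] [0.54748    0.15283132 0.1878123 ]
hub 1333 ((536.3958129882812, 193.7403106689453), 17.15243911743164) [0.12846746 0.13103017 0.13443249]
```

View pics/w6.png

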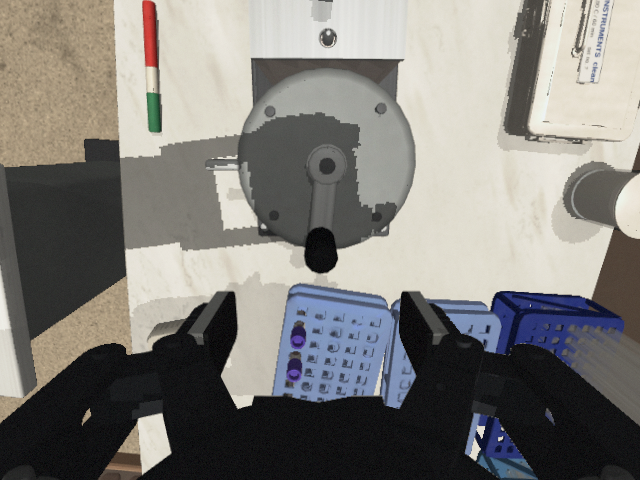

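The view shows the hub at (327,165), the tab's outer end at (207,164), the grip's top at (321,243), and the gearbox's edge from column 238 to 415.

```bash
python3 - <<'E'
from h import *
s=np.load('w6.npy',allow_pickle=True).item(); T=s['T']
g=cv2.cvtColor(s['frame'],cv2.COLOR_BGR2GRAY)
hub=on_z(s,(327,165.5),.135,T); print('hub',hub, at_depth(s,(320,160),T), 'tab',on_z(s,(207,164),.114,T),at_depth(s,(210,163),T))
P=cloud(s,T); m=(P[...,2]>.108)&(P[...,2]<.1205)
q=P[m]; r=np.hypot(q[:,0]-.536,q[:,1]-.1965); q=q[(r<.09)&(q[:,1]<.262)]
# boundary radius vs angle -> circle fit
a=np.round(np.degrees(np.arctan2(q[:,1]-.1965,q[:,0]-.536))/5); E=np.array([q[a==k][np.argsort(np.hypot(*(q[a==k][:,:2]-[.536,.1965]).T))[-3]][:2] for k in np.unique(a) if not(-39<k<-32 or abs(k)>34 or 10<k<26 )])
A=np.c_[2*E,np.ones(len(E))]; x=np.linalg.lstsq(A,(E**2).sum(1),rcond=None)[0]; print('gear',x[:2],np.sqrt(x[2]+x[:2]@x[:2]))
plan([([.537,.1425,.18],np.radians(5.2),60),([.537,.1425,.135],np.radians(5.2),50,.025)])
E
```

```text
hub [0.53699246 0.19728032 0.135     ] [0.5316645  0.20057487 0.13174154] tab [0.44429674 0.18940796 0.114     ] [0.4488256  0.19086396 0.12130901]
gear [0.53698397 0.19736985] 0.06996822936934922
0.0002 0.0032 0.0721 0.0001 -0.0001 0.0001 60; 0.0003 0.0032 0.0721 0.0001 -0.0001 0.0001 60; 0 0 0.0562 0 0 0 50; 0 0 0.0562 0 0 0 50
```

Request:
step_arm --motion "0.0002 0.0032 0.0721 0 0 0 60; 0.0003 0.0032 0.0721 0 0 0 60; 0 0 0.0562 0 0 0 50; 0 0 0.0562 0 0 0 50; 0 0 0 0 0 0 50"

```text
time_s: 11.92
eef_pos: [0.5343, 0.1427, 0.1293]
tcp_rot: [0.674, 0.739, -0.004, -0.003]
contact_force: [-0.5, 0.2, -0.6]
finger_gap: 0.05
grasp_force: 0.0
```

Request:
step_arm --motion "0 0 0 0 0 0 0; 0 0 0 0 0 0 0; 0 0 0 0 0 0 0; 0 0 0 0 0 0 0; 0 0 0 0 0 0 0"

```text
time_s: 12.33
eef_pos: [0.5377, 0.1423, 0.1368]
tcp_rot: [0.674, 0.738, 0.002, 0.001]
contact_force: [-1.6, 2.5, 6.3]
finger_gap: 0.0208
grasp_force: 59.1
```

```bash
cat >> h.py <<'E'
def circle(c,r,a0,a1,n,psi,p=None,g=0,hold=0):
    """rows leading TCP round c from world angle a0 to a1 (deg) in n rows, constant psi; starts at the TCP now, or exact if p given"""
    Rm=Rd(psi).T; a=np.radians(np.linspace(a0,a1,n+1)); Q=np.c_[c[0]+r*np.cos(a),c[1]+r*np.sin(a)]
    if p is not None: Q[0]=p
    rows=[(Rm@np.r_[d,0]/.4)[:2] for d in np.diff(Q,axis=0)]
    t=[f'{x:.4f} {y:.4f} 0 0 0 0 {g}' for x,y in rows]+[f'0 0 0 0 0 0 {g}']*hold
    for i in range(0,len(t),5): print('; '.join(t[i:i+5]))
E
python3 - <<'E'
from h import *
st=arm.sense(); print(st['eef_pos'],st['finger_gap'],st['grasp_force'],st['contact_force'],st['time_s'])
p=st['eef_pos'][:2]; d=p-[.537,.1973]; print(np.hypot(*d),np.degrees(np.arctan2(d[1],d[0])))
E
```

```text
[0.53774117 0.14233931 0.13681596] 0.0208367671816663 59.126845377031714 [-1.55882384  2.45947946  6.28306632] 12.3333
0.054965682967784535 -89.22738886221401
```

```bash
python3 - <<'E'
from h import *
circle([.537,.1973],.055,-89.2,-159.2,10,np.radians(5.2))
E
```

```text
0.0023 -0.0166 0 0 0 0 0; 0.0043 -0.0162 0 0 0 0 0; 0.0063 -0.0156 0 0 0 0 0; 0.0081 -0.0147 0 0 0 0 0; 0.0098 -0.0136 0 0 0 0 0
0.0114 -0.0123 0 0 0 0 0; 0.0128 -0.0108 0 0 0 0 0; 0.0141 -0.0092 0 0 0 0 0; 0.0151 -0.0074 0 0 0 0 0; 0.0159 -0.0055 0 0 0 0 0
```

Request:
step_arm --motion "0.0023 -0.0166 0 0 0 0 0; 0.0043 -0.0162 0 0 0 0 0; 0.0063 -0.0156 0 0 0 0 0; 0.0081 -0.0147 0 0 0 0 0; 0.0098 -0.0136 0 0 0 0 0"

```text
time_s: 12.75
eef_pos: [0.5066, 0.151, 0.1368]
tcp_rot: [0.675, 0.738, 0.002, 0.002]
contact_force: [4.8, 0.1, 6.2]
finger_gap: 0.0202
grasp_force: 59.1
```

Request:
step_arm --motion "0.0114 -0.0123 0 0 0 0 0; 0.0128 -0.0108 0 0 0 0 0; 0.0141 -0.0092 0 0 0 0 0; 0.0151 -0.0074 0 0 0 0 0; 0.0159 -0.0055 0 0 0 0 0"

```text
time_s: 13.17
eef_pos: [0.4855, 0.1764, 0.1368]
tcp_rot: [0.675, 0.738, 0.001, 0.002]
contact_force: [0.1, -3.4, 7.8]
finger_gap: 0.0207
grasp_force: 59.4
```

```bash
python3 - <<'E'
from h import *
st=arm.sense(); print(st['eef_pos'],st['finger_gap'],st['grasp_force'],st['contact_force'],st['time_s'])
p=st['eef_pos'][:2]; d=p-[.537,.1973]; print(np.hypot(*d),np.degrees(np.arctan2(d[1],d[0])))
circle([.537,.1973],.055,-159.2,-159.2-360,30,np.radians(5.2))
E
```

```text
[0.48551135 0.17638428 0.13679732] 0.020659489551147107 59.41200002795085 [ 0.05305706 -3.43184102  7.75346102] 13.1667
0.05557470677422328 -157.89202687091236
0.0283 -0.0048 0 0 0 0 0; 0.0287 0.0012 0 0 0 0 0; 0.0278 0.0071 0 0 0 0 0; 0.0257 0.0128 0 0 0 0 0; 0.0225 0.0179 0 0 0 0 0
0.0183 0.0221 0 0 0 0 0; 0.0133 0.0255 0 0 0 0 0; 0.0077 0.0277 0 0 0 0 0; 0.0018 0.0287 0 0 0 0 0; -0.0042 0.0284 0 0 0 0 0
-0.0100 0.0269 0 0 0 0 0; -0.0154 0.0243 0 0 0 0 0; -0.0201 0.0205 0 0 0 0 0; -0.0239 0.0159 0 0 0 0 0; -0.0267 0.0106 0 0 0 0 0
-0.0283 0.0048 0 0 0 0 0; -0.0287 -0.0012 0 0 0 0 0; -0.0278 -0.0071 0 0 0 0 0; -0.0257 -0.0128 0 0 0 0 0; -0.0225 -0.0179 0 0 0 0 0
-0.0183 -0.0221 0 0 0 0 0; -0.0133 -0.0255 0 0 0 0 0; -0.0077 -0.0277 0 0 0 0 0; -0.0018 -0.0287 0 0 0 0 0; 0.0042 -0.0284 0 0 0 0 0
0.0100 -0.0269 0 0 0 0 0; 0.0154 -0.0243 0 0 0 0 0; 0.0201 -0.0205 0 0 0 0 0; 0.0239 -0.0159 0 0 0 0 0; 0.0267 -0.0106 0 0 0 0 0
```

Request:
step_arm --motion "0.0283 -0.0048 0 0 0 0 0; 0.0287 0.0012 0 0 0 0 0; 0.0278 0.0071 0 0 0 0 0; 0.0257 0.0128 0 0 0 0 0; 0.0225 0.0179 0 0 0 0 0"

```text
time_s: 13.58
eef_pos: [0.4934, 0.2318, 0.1368]
tcp_rot: [0.674, 0.738, 0.0, 0.0]
contact_force: [-2.4, -2.5, 9.1]
finger_gap: 0.0207
grasp_force: 59.6
```

Request:
step_arm --motion "0.0183 0.0221 0 0 0 0 0; 0.0133 0.0255 0 0 0 0 0; 0.0077 0.0277 0 0 0 0 0; 0.0018 0.0287 0 0 0 0 0; -0.0042 0.0284 0 0 0 0 0"

```text
time_s: 14.0
eef_pos: [0.5454, 0.2518, 0.1368]
tcp_rot: [0.674, 0.739, 0.001, 0.0]
contact_force: [-3.7, -0.4, 8.2]
finger_gap: 0.0206
grasp_force: 59.5
```

Forces stay small. I'll finish this turn and do the second.

Request:
step_arm --motion "-0.0100 0.0269 0 0 0 0 0; -0.0154 0.0243 0 0 0 0 0; -0.0201 0.0205 0 0 0 0 0; -0.0239 0.0159 0 0 0 0 0; -0.0267 0.0106 0 0 0 0 0"

```text
time_s: 14.42
eef_pos: [0.5881, 0.2166, 0.1368]
tcp_rot: [0.674, 0.739, 0.001, 0.0]
contact_force: [-6.6, 2.2, 9.0]
finger_gap: 0.0203
grasp_force: 59.6
```

Request:
step_arm --motion "-0.0283 0.0048 0 0 0 0 0; -0.0287 -0.0012 0 0 0 0 0; -0.0278 -0.0071 0 0 0 0 0; -0.0257 -0.0128 0 0 0 0 0; -0.0225 -0.0179 0 0 0 0 0"

```text
time_s: 14.83
eef_pos: [0.5792, 0.1626, 0.1368]
tcp_rot: [0.674, 0.739, 0.002, 0.0]
contact_force: [-2.0, 7.3, 7.2]
finger_gap: 0.0205
grasp_force: 59.4
```

Request:
step_arm --motion "-0.0183 -0.0221 0 0 0 0 0; -0.0133 -0.0255 0 0 0 0 0; -0.0077 -0.0277 0 0 0 0 0; -0.0018 -0.0287 0 0 0 0 0; 0.0042 -0.0284 0 0 0 0 0"

```text
time_s: 15.25
eef_pos: [0.5284, 0.1428, 0.1368]
tcp_rot: [0.675, 0.738, 0.003, 0.001]
contact_force: [6.2, 5.7, 5.0]
finger_gap: 0.0205
grasp_force: 59.1
```

Request:
step_arm --motion "0.0100 -0.0269 0 0 0 0 0; 0.0154 -0.0243 0 0 0 0 0; 0.0201 -0.0205 0 0 0 0 0; 0.0239 -0.0159 0 0 0 0 0; 0.0267 -0.0106 0 0 0 0 0"

```text
time_s: 15.67
eef_pos: [0.4855, 0.1764, 0.1368]
tcp_rot: [0.675, 0.738, 0.001, 0.002]
contact_force: [3.3, -3.2, 6.9]
finger_gap: 0.0206
grasp_force: 59.4
```

```bash
python3 - <<'E'
from h import *
st=arm.sense(); print(st['eef_pos'],st['contact_force'],st['joint_pos'])
p=st['eef_pos'][:2]; d=p-[.537,.1973]; print(np.hypot(*d),np.degrees(np.arctan2(d[1],d[0])),np.degrees(psi_now(st)))
E
```

```text
[0.48545699 0.17640344 0.13681947] [ 3.29725292 -3.23394738  6.90919002] [ 0.27833686  0.06834816  1.5544743  -0.00231058  1.51480071  0.18949609]
0.05561787819006506 -157.93138875026543 5.097536177849598
```

Request:
step_arm --motion "0.0283 -0.0048 0 0 0 0 0; 0.0287 0.0012 0 0 0 0 0; 0.0278 0.0071 0 0 0 0 0; 0.0257 0.0128 0 0 0 0 0; 0.0225 0.0179 0 0 0 0 0"

```text
time_s: 16.08
eef_pos: [0.4934, 0.2319, 0.1368]
tcp_rot: [0.674, 0.738, 0.001, 0.0]
contact_force: [-2.3, -3.1, 10.3]
finger_gap: 0.0205
grasp_force: 59.8
```

Request:
step_arm --motion "0.0183 0.0221 0 0 0 0 0; 0.0133 0.0255 0 0 0 0 0; 0.0077 0.0277 0 0 0 0 0; 0.0018 0.0287 0 0 0 0 0; -0.0042 0.0284 0 0 0 0 0"

```text
time_s: 16.5
eef_pos: [0.5454, 0.2518, 0.1368]
tcp_rot: [0.674, 0.739, 0.001, 0.0]
contact_force: [-4.6, -1.1, 8.1]
finger_gap: 0.0204
grasp_force: 59.7
```

Request:
step_arm --motion "-0.0100 0.0269 0 0 0 0 0; -0.0154 0.0243 0 0 0 0 0; -0.0201 0.0205 0 0 0 0 0; -0.0239 0.0159 0 0 0 0 0; -0.0267 0.0106 0 0 0 0 0"

```text
time_s: 16.92
eef_pos: [0.588, 0.2167, 0.1368]
tcp_rot: [0.674, 0.739, 0.001, 0.0]
contact_force: [-7.0, 1.8, 9.4]
finger_gap: 0.0204
grasp_force: 59.8
```

Request:
step_arm --motion "-0.0283 0.0048 0 0 0 0 0; -0.0287 -0.0012 0 0 0 0 0; -0.0278 -0.0071 0 0 0 0 0; -0.0257 -0.0128 0 0 0 0 0; -0.0225 -0.0179 0 0 0 0 0"

```text
time_s: 17.33
eef_pos: [0.5792, 0.1626, 0.1368]
tcp_rot: [0.674, 0.739, 0.002, 0.0]
contact_force: [-2.5, 7.3, 7.8]
finger_gap: 0.0203
grasp_force: 59.6
```

Request:
step_arm --motion "-0.0183 -0.0221 0 0 0 0 0; -0.0133 -0.0255 0 0 0 0 0; -0.0077 -0.0277 0 0 0 0 0; -0.0018 -0.0287 0 0 0 0 0; 0.0042 -0.0284 0 0 0 0 0"

```text
time_s: 17.75
eef_pos: [0.5284, 0.1428, 0.1368]
tcp_rot: [0.675, 0.738, 0.003, 0.001]
contact_force: [5.0, 5.9, 5.1]
finger_gap: 0.0202
grasp_force: 59.3
```

Request:
step_arm --motion "0.0100 -0.0269 0 0 0 0 0; 0.0154 -0.0243 0 0 0 0 0; 0.0201 -0.0205 0 0 0 0 0; 0.0239 -0.0159 0 0 0 0 0; 0.0267 -0.0106 0 0 0 0 0"

```text
time_s: 18.17
eef_pos: [0.4854, 0.1765, 0.1368]
tcp_rot: [0.675, 0.738, 0.001, 0.002]
contact_force: [3.2, -3.2, 6.6]
finger_gap: 0.02
grasp_force: 59.6
```

Request:
step_arm --motion "0.0283 -0.0048 0 0 0 0 0; 0.0287 0.0012 0 0 0 0 0; 0.0278 0.0071 0 0 0 0 0; 0.0257 0.0128 0 0 0 0 0; 0.0225 0.0179 0 0 0 0 0"

```text
time_s: 18.58
eef_pos: [0.4934, 0.2318, 0.1368]
tcp_rot: [0.674, 0.738, 0.0, 0.0]
contact_force: [-3.2, -2.8, 10.2]
finger_gap: 0.0206
grasp_force: 59.9
```

Request:
step_arm --motion "0.0183 0.0221 0 0 0 0 0; 0.0133 0.0255 0 0 0 0 0; 0.0077 0.0277 0 0 0 0 0; 0.0018 0.0287 0 0 0 0 0; -0.0042 0.0284 0 0 0 0 0"

```text
time_s: 19.0
eef_pos: [0.5453, 0.2518, 0.1368]
tcp_rot: [0.674, 0.739, 0.001, 0.0]
contact_force: [-4.4, -1.0, 10.0]
finger_gap: 0.0208
grasp_force: 59.8
```

Request:
step_arm --motion "-0.0100 0.0269 0 0 0 0 0; -0.0154 0.0243 0 0 0 0 0; -0.0201 0.0205 0 0 0 0 0; -0.0239 0.0159 0 0 0 0 0; -0.0267 0.0106 0 0 0 0 0"

```text
time_s: 19.42
eef_pos: [0.588, 0.2167, 0.1368]
tcp_rot: [0.674, 0.739, 0.001, 0.0]
contact_force: [-7.3, 1.7, 9.7]
finger_gap: 0.0204
grasp_force: 59.9
```

Request:
step_arm --motion "-0.0283 0.0048 0 0 0 0 0; -0.0287 -0.0012 0 0 0 0 0; -0.0278 -0.0071 0 0 0 0 0; -0.0257 -0.0128 0 0 0 0 0; -0.0225 -0.0179 0 0 0 0 0"

```text
time_s: 19.83
eef_pos: [0.5792, 0.1626, 0.1368]
tcp_rot: [0.674, 0.739, 0.002, 0.0]
contact_force: [-2.9, 6.8, 9.1]
finger_gap: 0.0207
grasp_force: 59.7
```

Request:
step_arm --motion "-0.0183 -0.0221 0 0 0 0 0; -0.0133 -0.0255 0 0 0 0 0; -0.0077 -0.0277 0 0 0 0 0; -0.0018 -0.0287 0 0 0 0 0; 0.0042 -0.0284 0 0 0 0 0"

```text
time_s: 20.25
eef_pos: [0.5283, 0.1428, 0.1368]
tcp_rot: [0.675, 0.738, 0.003, 0.001]
contact_force: [4.7, 5.8, 4.8]
finger_gap: 0.0204
grasp_force: 59.4
```

Request:
step_arm --motion "0.0100 -0.0269 0 0 0 0 0; 0.0154 -0.0243 0 0 0 0 0; 0.0201 -0.0205 0 0 0 0 0; 0.0239 -0.0159 0 0 0 0 0; 0.0267 -0.0106 0 0 0 0 0"

```text
time_s: 20.67
eef_pos: [0.4854, 0.1765, 0.1368]
tcp_rot: [0.675, 0.738, 0.001, 0.002]
contact_force: [3.4, -4.2, 7.3]
finger_gap: 0.0204
grasp_force: 59.6
```

Request:
step_arm --motion "0 0 0 0 0 0 0; 0 0 0 0 0 0 0; 0 0 0 0 0 0 0"

```text
time_s: 20.92
eef_pos: [0.485, 0.1778, 0.1368]
tcp_rot: [0.674, 0.739, 0.001, 0.0]
contact_force: [-3.0, 2.8, 8.9]
finger_gap: 0.0205
grasp_force: 59.9
```

```bash
python3 - <<'E'
from h import *
st=arm.sense(); print(st['eef_pos'],st['contact_force'],st['time_s'])
p=st['eef_pos'][:2]; d=p-[.537,.1973]; print(np.hypot(*d),np.degrees(np.arctan2(d[1],d[0])))
s=arm.snapshot('wrist'); s['T']=T=wristT(s,st); np.save('w7.npy',s,allow_pickle=True)
cv2.imwrite('pics/w7.png',s['frame'])
P=cloud(s,T); V=P.reshape(-1,3); V=V[~np.isnan(V[:,0])]
# crank arm: top at .132
k=(V[:,2]>.126)&(V[:,2]<.138); r=np.hypot(V[:,0]-.537,V[:,1]-.1973); k&=(r>.02)&(r<.045)
A=V[k]; print(k.sum(),A.mean(0), np.degrees(np.arctan2(*(A[:,:2].mean(0)-[.537,.1973])[::-1])))
k=(V[:,2]>.115)&(V[:,2]<.126)&(r>.076)&(r<.097)&(V[:,0]<.48); B=V[k]; print('tab',k.sum(),B.mean(0),B.min(0),B.max(0))
E
```

```text
[0.48497002 0.1777893  0.1367855 ] [-3.01739839  2.76526121  8.86868486] 20.9167
0.05556785000486578 -159.4444817642666
1502 [0.50748454 0.18806149 0.12885968] -162.61958488127644
tab 734 [0.4589287  0.20981741 0.12027492] [0.44415193 0.18571877 0.11503304] [0.47999922 0.27546174 0.12272514]
```

```bash
cat > m.py <<'E'
from h import *
st=arm.sense(); print(st['eef_pos'],st['contact_force'],st['time_s'])
C=np.array([.537,.1973]); p=st['eef_pos'][:2]; d=p-C; print('tcp',np.hypot(*d),np.degrees(np.arctan2(d[1],d[0])))
s=arm.snapshot('wrist'); s['T']=T=wristT(s,st); np.save('wm.npy',s,allow_pickle=True)
P=cloud(s,T); V=P.reshape(-1,3); V=V[~np.isnan(V[:,0])]
e=V[:,:2]-C; r=np.hypot(*e.T); a=np.degrees(np.arctan2(e[:,1],e[:,0]))%360
for lo,hi in((.02,.027),(.027,.034),(.034,.041)):
    k=(V[:,2]>.1285)&(V[:,2]<.136)&(r>lo)&(r<hi)&(abs(a-185)<50)
    if k.sum()>5: mid=(a[k].min()+a[k].max())/2; print('arm',lo,k.sum(),'ang',mid-360,np.median(a[k])-360,'halfwidth mm',1e3*(lo+hi)/2*np.radians(np.ptp(a[k]))/2)
k=(V[:,2]>.115)&(V[:,2]<.126)&(r>.078)&(r<.096)&(abs(a-185)<8)
B=V[k]; print('tab',k.sum(),a[k].min()-360,a[k].max()-360,np.median(a[k])-360,B[:,1].min(),B[:,1].max(),B[:,0].min())
E
python3 - <<'E'
from h import *
circle([.537,.1973],.055,-159.2,-170.2,3,np.radians(5.2),hold=2)
E
```

```text
0.0085 -0.0021 0 0 0 0 0; 0.0087 -0.0015 0 0 0 0 0; 0.0087 -0.0010 0 0 0 0 0; 0 0 0 0 0 0 0; 0 0 0 0 0 0 0
```

Request:
step_arm --motion "0.0085 -0.0021 0 0 0 0 0; 0.0087 -0.0015 0 0 0 0 0; 0.0087 -0.0010 0 0 0 0 0; 0 0 0 0 0 0 0; 0 0 0 0 0 0 0"

```text
time_s: 21.38
eef_pos: [0.4823, 0.1872, 0.1368]
tcp_rot: [0.675, 0.738, 0.001, 0.001]
contact_force: [-3.2, -0.6, 10.4]
finger_gap: 0.0202
grasp_force: 60.0
```

```bash
python3 m.py
```

```text
[0.48233365 0.18717429 0.13678453] [-3.19955301 -0.55171473 10.35486945] 21.3833
tcp 0.05559622158323659 -169.50617879782595
arm 0.02 338 ang -169.34947071649836 -169.76163596651455 halfwidth mm 8.56356072791744
arm 0.027 304 ang -169.84387480996264 -171.53300620574632 halfwidth mm 8.136871521552388
arm 0.034 181 ang -171.80307159821365 -175.7651996651017 halfwidth mm 6.726442669793927
tab 477 -177.8626616568928 -172.04020230080192 -175.6954891760496 0.18567298706835422 0.19432963600572598 0.44445524459370217
```

Request:
step_arm --motion "0.006 -0.0004 0 0 0 0 0; 0.0058 -0.0002 0 0 0 0 0; 0 0 0 0 0 0 0; 0 0 0 0 0 0 0; 0 0 0 0 0 0 0"

```text
time_s: 21.85
eef_pos: [0.4817, 0.1917, 0.1368]
tcp_rot: [0.675, 0.738, 0.001, 0.001]
contact_force: [-3.4, -1.7, 9.6]
finger_gap: 0.0206
grasp_force: 60.0
```

```bash
python3 m.py
```

```text
[0.48168798 0.19174301 0.13679959] [-3.4199867  -1.68655704  9.62580496] 21.85
tcp 0.05559046570169988 -174.26295740866257
arm 0.02 326 ang -175.49780670651825 -174.77615686517927 halfwidth mm 9.155841737655976
arm 0.027 233 ang -177.40240765509242 -178.30959075904462 halfwidth mm 6.819457879491363
arm 0.034 135 ang -178.72603804977953 -181.38745884380634 halfwidth mm 5.731927546164697
tab 456 -177.9113427512412 -172.41161255090685 -175.94246157042284 0.18607121611131033 0.19439985142228672 0.4443488095173072
```

Within about 0.5° of the tab. I'll release, rise, and check from above.

Request:
step_arm --motion "0 0 0 0 0 0 40; 0 0 0 0 0 0 50; 0 0 0 0 0 0 50; 0 0 0 0 0 0 50; 0 0 0 0 0 0 50"

```text
time_s: 22.32
eef_pos: [0.4812, 0.1918, 0.1343]
tcp_rot: [0.674, 0.738, -0.0, -0.0]
contact_force: [-1.0, -0.5, -0.1]
finger_gap: 0.0498
grasp_force: 0.0
```

Request:
step_arm --motion "0 0 -0.04 0 0 0 50; 0 0 -0.06 0 0 0 50; 0 0 -0.08 0 0 0 50; 0 0 -0.08 0 0 0 50; 0 0 -0.08 0 0 0 50"

```text
time_s: 22.73
eef_pos: [0.4811, 0.1918, 0.2719]
tcp_rot: [0.675, 0.738, -0.0, -0.0]
contact_force: [0.0, 0.1, -0.5]
finger_gap: 0.0502
grasp_force: 0.0
```

Request:
step_arm --motion "0 0 -0.08 0 0 0 50; -0.04 0 0 0 0 0 50; -0.04 0 0 0 0 0 50; 0 0 0 0 0 0 50; 0 0 0 0 0 0 50"

```text
time_s: 23.15
eef_pos: [0.4843, 0.1597, 0.3024]
tcp_rot: [0.675, 0.738, -0.0, -0.0]
contact_force: [-0.6, 0.2, -0.6]
finger_gap: 0.0505
grasp_force: 0.0
```

```bash
python3 m.py; python3 - <<'E'
from h import *
s=np.load('wm.npy',allow_pickle=True).item(); cv2.imwrite('pics/end.png',s['frame'])
T=s['T'];P=cloud(s,T); V=P.reshape(-1,3); V=V[~np.isnan(V[:,0])]
m=(np.hypot(V[:,0]-.482,V[:,1]-.1925)<.02)&(V[:,2]>.178)&(V[:,2]<.2); G=(V[m,:2]*1000).astype(np.float32); c,r=cv2.minEnclosingCircle(G); d=np.array(c)/1e3-[.537,.1973]; print('grip',c,r,np.degrees(np.arctan2(d[1],d[0])),np.hypot(*d))
E
```

```text
[0.48426621 0.15972741 0.30238454] [-0.56199425  0.23872127 -0.57459162] 23.15
tcp 0.06474992462647908 -144.53029821764767
arm 0.02 103 ang -173.51144820967264 -171.75278135634682 halfwidth mm 8.831712699013973
arm 0.027 100 ang -173.44642482556873 -172.41546026160654 halfwidth mm 8.31364900844226
arm 0.034 101 ang -172.72711395837462 -172.8709552951856 halfwidth mm 8.043900031574033
tab 123 -177.40995945226268 -172.5258894987849 -175.25304472311652 0.1858320668655848 0.1937342954590795 0.4445543328653743
grip (482.2787170410156, 191.3277130126953) 10.804852485656738 -173.77138494895433 0.055046226215209056
```

View pics/end.png

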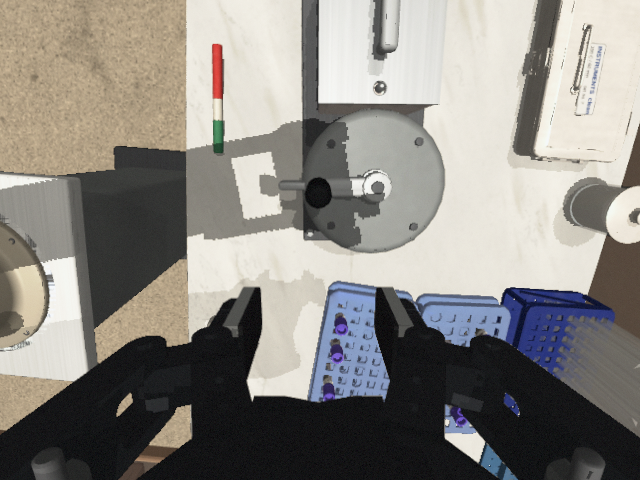

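The final view shows the crank arm, with its grip at (319,192), pointing along the index tab at (290,186), within about 1.5°. The guard is flush with a pin showing at (380,88), and the gripper is clear.

```bash
python3 -c "
from rig import arm
print(arm.close_job())"
```

```text
the job is handed in; nothing more can be done
None
```

The guard is on flush over both pins, the crank went clockwise to the index tab and three full turns more without turning back and was left about 1.5° short of the tab, the bottle and timer were left alone, and the job was handed in at about 23 s.

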